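# Pump up the discharged bench lubricator

## Robot

A 6-joint arm with a two-finger parallel gripper is mounted at the origin on a cart in front of the work surface, level with it; the furniture and walls round the work are solid. World frame = base frame: x ahead of the robot, y to its left, z up, the work surface at z = 0. Lengths are in m, angles in rad, forces in N, time in s.
With the tool pointing down it reaches from about 0.3 to 0.825 m from the base axis. Payload 5.4 kg.
Tool frame: the origin (TCP) lies midway between the tips of the shut fingers; the grasp point (between the pads) lies 19 mm behind it; z points along the fingers, y is the line along which they close (so a half turn about z gives the same grasp; the last joint's range is limited). The gripper opens to 92 mm and grips with 3 to 60 N. Pads are 20 mm wide; open, the fingers measure 128 mm over their backs; the gripper's body (75 mm by 189 mm) begins 69 mm behind the grasp point.
Start: joints at [-1.315, 0.158, 1.597, -0, 1.386, -0.21], TCP at [0.258, -0.514, 0.177] pointing down, gripper open.
Joint ranges: [-2.91, 2.91], [-0.94, 2.29], [0.18, 2.7], [-1.29, 4.43], [0.17, 2.64], [-3, 3]. Speed limits (rad/s): [2.57, 2.57, 3.14, 3.14, 3.14, 3.14].

## Interface

Orientations are given as a unit quaternion [x, y, z, w].
In Python, from workcell import ctrl gives the robot as it stands.
- The arm moves only by the tool arm_command, never from a script. Its argument "motion" is a list of rows, each a list of 5 numbers: the finger opening in mm, from 0 to 91.9, then the shift along the tool's x, y, z normalised to -1 to 1, where 1 is 60 cm, then the turn about the tool's z normalised to -1 to 1, where 1 is 1.5 rad. In form: [[fingers, x, y, z, spin], ...]. A call has 1 to 20 rows; each row is the pose to reach, as a shift and turn from the pose commanded when the call began, along the tool's axes at that moment; what a row does not reach only later rows make up. A row lasts 1/8 s, in which the tool goes at most 62.5 mm and 10.7 degrees, less where a joint would pass 70% of its speed; a pose out of reach is approached as far as the arm can. A call with a number of a shift or a turn outside -1 to 1 is refused whole. A call with a gripper value outside its range is refused whole. The fingers move at their own pace and stop on an object; the grip force is fixed at half the most. Time passes only in rows, so rows that repeat a pose let the fingers close. It gives the time, the measured TCP pose, the force, the opening and the grip force at its end, in the units of the state.
- ctrl.state(): the state, without advancing time (a new reading comes with each control period).
- ctrl.get_image(name): name is "scene" or "top" or "wrist"; returns a dict with "image" (480x640x3 uint8, blue, green, red), "depth" (480x640 float32, m along the optical axis (not along the pixel's ray), 0 where there is no reading), "camera_matrix" (3x3 intrinsics, pixels), "rvec" (rotation vector, rad) and "tvec" (3), from world to camera coordinates, as OpenCV has them; the wrist camera has in their place "T_tool_cam" (4x4, takes a point from camera to tool coordinates, whose origin is the TCP and whose axes are the flange's). Camera axes: x right, y down, z forward; pixel columns grow to the right and rows downward; lengths in m; the calibration is good to about 2 mm. A picture is of the moment at which its call begins: read the wrist's pose just before it.
- ctrl.sign_off(): hands the job in; it is judged then, once.
The state is a dict: "t": time; "q": joint angles; "qvel": joint speeds; "joint_torque": joint torques, N m; "eef_pos": TCP position; "tcp_rot": TCP orientation; "force": force on the tool from outside, world axes, zero at the start; "torque": the same for the moment, N m; "grip_width": finger opening in m; "gripper_force": force on a finger pad.
Only numpy, scipy, OpenCV 4.12 (cv2) and the standard library are available. Lean on these libraries where they do the work, as an engineer would, in place of code of your own. Each camera call takes 0.05 s, during which the arm holds its last target. There are 200 camera calls.

## Task

Two identical hand lubricator pumps are bolted to the bench, each with a black palm plunger beside a steel indicator pin. One pump is already charged (its pin stands fully out); on the other, whose pin is still low, press the plunger right down with shut fingertips and let it spring right back up, again and again, until that pin stands fully out, then take the hand away and leave the plunger up. Do not press the charged pump's plunger, do not touch the pins or pinch the plunger caps, and leave the loose things on the bench where they are.

Things in the scene. Friction and masses are not known exactly. Their poses are not given: they have to be found in the camera images.
- pump_1: the pump that is NOT charged: grey cast body 44 x 108 mm, 92 mm high over its caps, on a dark steel foot 76 x 128 x 10 mm bolted to the bench (fixed). Origin: centre of the foot's underside, on the bench. Its y axis runs along the long side from the plunger to the indicator pin; z up. The plunger axis is at y = -30 mm, the pin axis at y = +30 mm in this frame, both upright. A copper pipe comes out at the +x side, up to 50 mm from the centre
- plunger_1_top (a point): centre of the top of pump_1's plunger cap, a black domed disc 42 mm across and 14 mm thick (flat middle 20 mm across) on a 13 mm stem; the point moves with the plunger: 128 mm above the bench when up, 115 mm when fully down
- plunger_1 (a joint): how far pump_1's plunger is pressed down: 0 = up, 0.013 m = fully down (hard stop). A spring pushes it up, 6.3 N at the top and 11 N at the bottom, with damping of about 30 N per m/s. A ratchet inside raises the pin one tooth (7 mm) each time the plunger comes back up after having been pressed at least 8 mm; the first stroke may raise it less or more (up to 13 mm). Strokes are never lost by pressing to the hard stop
- pin_1_out (a joint): how far pump_1's indicator pin is out: between 0 and 0.014 m at the start, about 0.035 m (0.034 to 0.0355) = fully out (no further strokes raise it then). It rises only on the plunger's way up and stays where it is by friction. A start takes 3 to 5 full strokes; watch the pin, not the count
- pin_1: pump_1's indicator pin, an upright steel rod 9 mm across, not to be touched; origin at the centre of its flat top: 104 mm above the bench at pin value 0, 139 mm fully out; the brass gland it comes out of ends 100 mm above the bench
- pump_2: the pump that is already charged; the same in shape, frame and sizes as pump_1, fixed. Which of the two stands on the left varies
- plunger_2_top (a point): centre of the top of pump_2's plunger cap (as plunger_1_top); not to be pressed
- plunger_2 (a joint): how far pump_2's plunger is pressed down (m), as plunger_1
- pin_2_out (a joint): how far pump_2's indicator pin is out: 0.035 m, fully out from the start
- pin_2: pump_2's indicator pin, not to be touched; origin at the centre of its flat top, 139 mm above the bench
- spool_2: bystander: cream thread spool, 45 mm across, 56 mm high, loose, between the pumps; origin at the centre of its underside
- polish_tin: bystander: round polish tin, 73 mm across, 23 mm high, loose, between the pumps farther back; origin at the centre of its underside
- bottle_2: bystander: white bottle with a red cap, 48 mm across, 110 mm high, loose, at the right; origin at the centre of its underside
- bottle_3: bystander: brown bottle with a black cap, 40 mm across, 85 mm high, loose, at the right; origin at the centre of its underside
- shoe_brush: bystander: wooden shoe brush, 50 x 160 x 36 mm, loose, near the front edge; origin at the centre of its underside
- tack_box: bystander: small cardboard box, 55 x 80 x 34 mm, loose, near the front edge at the left; origin at the centre of its underside

How it is judged:
By the outcome, as a careful person would: the job done as asked, in the order asked, and still so for the second after the job is handed in, with the robot touching nothing.
It also fails if it takes over 48 s, if anything falls off the work surface, if the arm or the gripper's body presses on something with over 40 N, if the wrist force passes 120 N, or if a joint passes its speed limit or range.

## Working session

There is one attempt and no reset: what is moved stays moved. The work goes in short steps, Python scripts to look and compute and a tool call to move; the robot and the scene stay as the last step left them, time stands still between calls to the robot, and variables do not carry over. Pictures are saved under pics/ and viewed, at most 10 in all, crops included, and the job is handed in when it is done.

Besides the shell and the picture viewer there is one more tool, called after "Request:" by a JSON object that holds its "fn" and its "kwargs", one argument or row to a line. arm_command: Moves the arm, as the interface text tells. Scaled input: -1 to 1 covers 60 cm each way for a shift and 1.5 rad each way for a turn. Its arguments: {"type":"object","properties":{"motion":{"type":"array"}},"required":["motion"]}

```bash
mkdir -p pics; cat > h.py <<'E'
import numpy as np, cv2
from workcell import ctrl
def cloud(n):
    d=ctrl.get_image(n); K=d["camera_matrix"]; R=cv2.Rodrigues(np.array(d["rvec"],float))[0]; t=np.array(d["tvec"]).ravel()
    v,u=np.mgrid[:480,:640]; z=d["depth"]
    P=np.stack([(u-K[0,2])/K[0,0]*z,(v-K[1,2])/K[1,1]*z,z],-1)
    W=(P-t)@R; W[z==0]=np.nan
    return d,W
E
python3 - <<'E'
from h import *
for n in("scene","top"):
    d,W=cloud(n); cv2.imwrite(f"pics/{n}0.png",d["image"]); np.save(n,W)
s=ctrl.state(); print(s["eef_pos"],s["tcp_rot"],s["t"])
E
```

```text
[ 0.258068   -0.5131543   0.17594572] [ 9.72999532e-01  2.30805629e-01 -3.08071248e-05 -8.19696692e-04] 0.1
```

View pics/scene0.png

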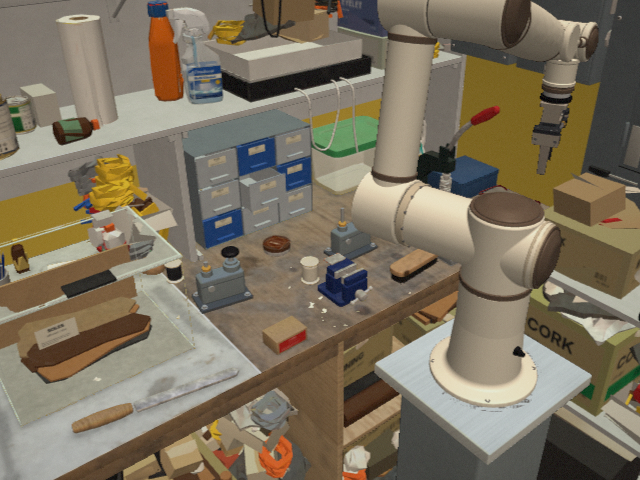

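View pics/top0.png

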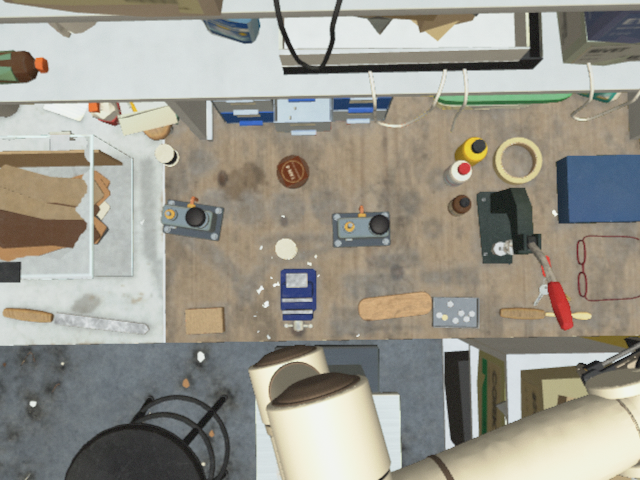

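The scene view shows the left pump at about (222,285) and the right pump at about (350,238). In the top view the caps are at (196,217) and (380,224), and the pins are at about (170,213) and (349,227). Next I'll measure the pins.

```bash
python3 - <<'E'
from h import *
T=np.load("top.npy");S=np.load("scene.npy")
for n,(u0,u1,v0,v1) in {"L":(155,230,190,245),"R":(325,400,200,255)}.items():
    P=T[v0:v1,u0:u1].reshape(-1,3); P=P[~np.isnan(P[:,0])]
    im=cv2.imread("pics/top0.png")[v0:v1,u0:u1].reshape(-1,3)
    Pz=T[v0:v1,u0:u1]; z=Pz[...,2]
    cap=(z>.112)&(z<.16)
    k,l,st,c=cv2.connectedComponentsWithStats(cap.astype(np.uint8))
    for i in range(1,k):
        q=Pz[l==i]; print(n,"hi comp",len(q),q.mean(0).round(4),q.min(0).round(4),q.max(0).round(4),c[i]+[u0,v0])
    f=(z>.003)&(z<.02); q=Pz[f].astype(np.float32)
    body=(z>.004); k,l,st,c=cv2.connectedComponentsWithStats(body.astype(np.uint8)); i=1+st[1:,4].argmax()
    q=Pz[(l==i)&(z<.02)][:,:2].astype(np.float32); print("foot",cv2.minAreaRect(q))
    g=(z>.095)&(z<=.112); print("gland",Pz[g].mean(0) if g.any() else None,g.sum())
im=cv2.imread("pics/scene0.png"); a=cv2.resize(im[225:315,180:260],None,fx=5,fy=5,interpolation=cv2.INTER_CUBIC); b=cv2.resize(im[190:280,310:380],None,fx=5,fy=5,interpolation=cv2.INTER_CUBIC)
cv2.imwrite("pics/c0.png",np.hstack([a,b]))
for n,(u0,u1,v0,v1) in {"L":(185,260,235,310),"R":(320,380,195,265)}.items():
    q=S[v0:v1,u0:u1].reshape(-1,3); q=q[(q[:,2]>.1)&(q[:,2]<.16)]; print(n,q.min(0),q.max(0))
    for x in q[::6]: print(x.round(3),end=' ')
    print()
E
```

```text
L hi comp 327 [0.5354 0.2637 0.125 ] [0.5158 0.244  0.1139] [0.5567 0.2841 0.1321] [194.56269113 217.26299694]
foot ((0.5460178852081299, 0.2925545871257782), (0.12958133220672607, 0.08776085078716278), 79.3741683959961)
gland [0.54586193 0.32284074 0.10169839] 66
R hi comp 327 [ 0.5138 -0.109   0.1254] [ 0.4946 -0.1291  0.1158] [ 0.5339 -0.0895  0.132 ] [378.53211009 224.56880734]
R hi comp 20 [ 0.5126 -0.0492  0.1355] [ 0.5085 -0.0529  0.1181] [ 0.5169 -0.0454  0.1425] [349.15 225.3 ]
foot ((0.5174383521080017, -0.0797533169388771), (0.08614655584096909, 0.13036134839057922), 1.317086935043335)
gland [ 0.5114208  -0.04859759  0.09955273] 44
L [0.41545554 0.24299701 0.10005057] [0.55738591 0.43150819 0.15573416]
[0.552 0.258 0.13 ] [0.544 0.247 0.13 ] [0.548 0.256 0.128] [0.541 0.244 0.127] [0.537 0.264 0.134] [0.533 0.251 0.131] [0.541 0.273 0.133] [0.535 0.26  0.131] [0.529 0.249 0.129] [0.539 0.272 0.131] [0.534 0.259 0.128] [0.522 0.247 0.129] [0.534 0.271 0.13 ] [0.52  0.264 0.134] [0.548 0.28  0.124] [0.531 0.273 0.129] [0.523 0.262 0.129] [0.526 0.245 0.121] [0.535 0.274 0.12
[... 240 characters left out ...]
8] [0.546 0.27  0.102] [0.533 0.259 0.104] [0.534 0.269 0.105] [0.552 0.32  0.113] [0.529 0.262 0.102] [0.547 0.318 0.113] [0.525 0.262 0.101] [0.524 0.265 0.1  ] [0.522 0.273 0.101] [0.546 0.319 0.106] [0.544 0.323 0.105] [0.547 0.327 0.102] [0.54  0.33  0.105] [0.541 0.33  0.102] [0.421 0.429 0.152] [0.422 0.429 0.131] 
R [ 0.50080376 -0.05970817  0.10000731] [ 0.52145386 -0.03899174  0.14412649]
[ 0.513 -0.047  0.144] [ 0.507 -0.048  0.143] [ 0.516 -0.049  0.134] [ 0.516 -0.056  0.128] [ 0.516 -0.049  0.125] [ 0.515 -0.055  0.121] [ 0.515 -0.049  0.117] [ 0.512 -0.053  0.114] [ 0.515 -0.048  0.108] [ 0.51  -0.048  0.108] [ 0.514 -0.048  0.103] [ 0.511 -0.052  0.1  ] [ 0.503 -0.049  0.102]
```

View pics/c0.png

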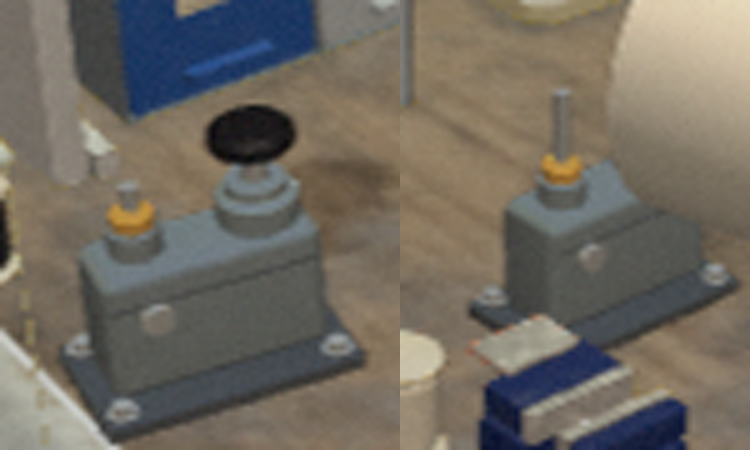

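The left pump is pump_1: its pin is about 10 mm out and its cap centre is near (0.536, 0.264). The right pump's pin stands tall, so that one is charged. Before moving I'll check how tall the obstacles along the path are.

```bash
python3 - <<'E'
from h import *
T=np.load("top.npy").reshape(-1,3);S=np.load("scene.npy").reshape(-1,3)
P=T
P=P[~np.isnan(P[:,0])]
a=np.array([.258,-.513]);b=np.array([.536,.263]);L=np.linalg.norm(b-a);u=(b-a)/L
r=P[:,:2]-a; s=r@u; d=abs(r[:,0]*u[1]-r[:,1]*u[0])
for k in np.arange(-.1,L+.15,.06):
    m=(s>k)&(s<k+.06)&(d<.13); 
    if m.any(): q=P[m]; i=q[:,2].argmax(); print(round(k,2),q[i].round(3), np.sort(q[:,2])[-30:][0].round(3))
A=np.vstack([T,S]); m=(np.hypot(*(A[:,:2]-b).T)<.28)&(A[:,2]>.14); q=A[m]
h,e=np.histogramdd(q,bins=(8,8,6)); 
for i in np.argwhere(h>25): print([round((e[j][k]+e[j][k+1])/2,2) for j,k in enumerate(i)],int(h[tuple(i)]))
E
```

```text
-0.1 [ 0.208 -0.589  0.043] 0.026
-0.04 [ 0.277 -0.499  0.355] 0.335
0.02 [ 0.268 -0.475  0.402] 0.395
0.08 [ 0.202 -0.345  0.62 ] 0.618
0.14 [ 0.203 -0.285  0.643] 0.641
0.2 [ 0.217 -0.249  0.648] 0.646
0.26 [ 0.224 -0.224  0.642] 0.634
0.32 [ 0.359 -0.191  0.041] 0.039
0.38 [ 0.496 -0.131  0.073] 0.038
0.44 [ 0.297 -0.018  0.725] 0.717
0.5 [0.305 0.002 0.702] 0.142
0.56 [0.409 0.053 0.094] 0.091
0.62 [0.469 0.106 0.062] 0.058
0.68 [0.503 0.166 0.008] 0.005
0.74 [0.516 0.244 0.063] 0.012
0.8 [0.533 0.265 0.132] 0.129
0.86 [0.547 0.323 0.112] 0.1
0.92 [0.705 0.351 0.691] 0.684
[np.float64(0.44), np.float64(0.44), np.float64(0.19)] 792
[np.float64(0.44), np.float64(0.44), np.float64(0.29)] 119
[np.float64(0.44), np.float64(0.5), np.float64(0.19)] 915
[np.float64(0.44), np.float64(0.5), np.float64(0.29)] 138
[np.float64(0.49), np.float64(0.44), np.float64(0.19)] 517
[np.float64(0.49), np.float64(0.44), np.float64(0.29)] 81
[np.float64(0.54), np.float64(0.44), np.float64(0.19)] 405
[np.float64(0.54), np.float64(0.44), np.float64(0.29)] 70
[np.float64(0.59), np.float64(0.44), np.float64(
[... 2963 characters left out ...]
oat64(0.79), np.float64(0.19), np.float64(0.29)] 222
[np.float64(0.79), np.float64(0.19), np.float64(0.39)] 1090
[np.float64(0.79), np.float64(0.19), np.float64(0.49)] 44
[np.float64(0.79), np.float64(0.25), np.float64(0.19)] 399
[np.float64(0.79), np.float64(0.25), np.float64(0.29)] 314
[np.float64(0.79), np.float64(0.25), np.float64(0.39)] 1341
[np.float64(0.79), np.float64(0.31), np.float64(0.19)] 180
[np.float64(0.79), np.float64(0.31), np.float64(0.39)] 1244
[np.float64(0.79), np.float64(0.38), np.float64(0.19)] 84
[np.float64(0.79), np.float64(0.38), np.float64(0.39)] 715
[np.float64(0.79), np.float64(0.44), np.float64(0.19)] 32
[np.float64(0.79), np.float64(0.44), np.float64(0.39)] 35
```

```bash
python3 - <<'E'
from h import *
T=np.load("top.npy")
for u,v in [(510,215),(530,240),(545,270),(556,295),(563,315),(568,325)]: print(u,v,T[v,u].round(3))
E
```

```text
510 215 [ 0.525 -0.363  0.162]
530 240 [ 0.472 -0.376  0.232]
545 270 [ 0.416 -0.373  0.309]
556 295 [ 0.375 -0.373  0.353]
563 315 [ 0.345 -0.373  0.378]
568 325 [ 0.329 -0.379  0.384]
```

Request:
{"fn": "arm_command", "kwargs": {
  "motion": [
    [0, -0.136, -0.242, -0.125, 0],
    [0, -0.136, -0.242, -0.125, 0],
    [0, -0.136, -0.242, -0.125, 0],
    [0, -0.136, -0.242, -0.125, 0],
    [0, -0.136, -0.242, -0.125, 0],
    [0, 0.096, -0.405, -0.125, 0],
    [0, 0.096, -0.405, -0.125, 0],
    [0, 0.096, -0.405, -0.125, 0],
    [0, 0.096, -0.405, -0.125, 0],
    [0, 0.096, -0.405, -0.125, 0]
  ]
}}

```text
t: 1.35
eef_pos: [0.2008, -0.271, 0.2512]
tcp_rot: [0.973, 0.231, -0.0, -0.001]
force: [0.3, 1.1, -0.5]
grip_width: 0.0002
gripper_force: 0.0
```

Request:
{"fn": "arm_command", "kwargs": {
  "motion": [
    [0, 0.336, -0.185, 0, 0],
    [0, 0.336, -0.185, 0, 0],
    [0, 0.336, -0.185, 0, 0],
    [0, 0.336, -0.185, 0, 0],
    [0, 0.336, -0.185, 0, 0],
    [0, 0.9, -0.543, 0, 0],
    [0, 0.9, -0.543, 0, 0],
    [0, 0.9, -0.543, 0, 0],
    [0, 0.9, -0.543, 0, 0],
    [0, 0.9, -0.543, 0, 0],
    [0, 0.9, -0.543, 0, 0],
    [0, 0.9, -0.543, 0, 0],
    [0, 0.9, -0.543, 0, 0],
    [0, 0.9, -0.543, 0, 0]
  ]
}}

```text
t: 3.1
eef_pos: [0.5372, 0.2606, 0.2512]
tcp_rot: [0.973, 0.23, -0.001, 0.0]
force: [-0.5, -0.3, 0.5]
grip_width: -0.0001
gripper_force: 0.0
```

```bash
python3 - <<'E'
from h import *
s=ctrl.state();print(s["eef_pos"],s["q"],s["force"])
d=ctrl.get_image("wrist"); z=d["depth"];K=d["camera_matrix"];M=d["T_tool_cam"]
v,u=np.mgrid[:480,:640]
P=np.stack([(u-K[0,2])/K[0,0]*z,(v-K[1,2])/K[1,1]*z,z,np.ones_like(z)],-1)@np.array(M).T
from scipy.spatial.transform import Rotation as R
W=P[...,:3]@R.from_quat(s["tcp_rot"]).as_matrix().T+s["eef_pos"]; W[z==0]=np.nan
near=np.hypot(W[...,0]-.537,W[...,1]-.264)<.04
q=W[near&(W[...,2]>.112)&(W[...,2]<.14)]; print(len(q),(q.min(0)+q.max(0))/2,q.min(0),q.max(0))
cv2.imwrite("pics/w1.png",d["image"]);d=ctrl.get_image("scene");cv2.imwrite("pics/s1.png",d["image"])
E
```

```text
[0.53715268 0.26062642 0.25122058] [ 2.49923273e-01  1.78179005e-01  1.42885487e+00 -6.24573030e-04
  1.53584604e+00  1.35725252e+00] [-0.51158291 -0.31988524  0.5210622 ]
2062 [0.53865647 0.26427159 0.12309833] [0.51806221 0.24375018 0.11666173] [0.55925072 0.28479299 0.12953493]
```

View pics/w1.png

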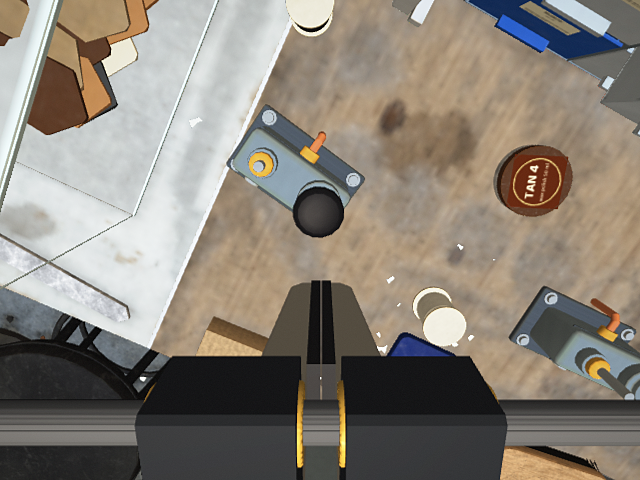

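View pics/s1.png

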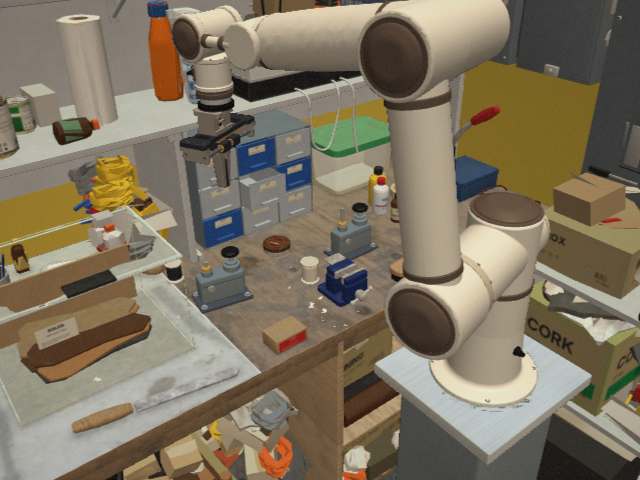

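Request:
{"fn": "arm_command", "kwargs": {
  "motion": [
    [0, 0.0015, -0.003, 0.1, 0],
    [0, 0.0015, -0.003, 0.18, 0],
    [0, 0.0015, -0.003, 0.18, 0],
    [0, 0.0015, -0.003, 0.2, 0],
    [0, 0.0015, -0.003, 0.21, 0],
    [0, 0.0015, -0.003, 0.22, 0],
    [0, 0.0015, -0.003, 0.225, 0],
    [0, 0.0015, -0.003, 0.225, 0]
  ]
}}

```text
t: 4.2
eef_pos: [0.5367, 0.2649, 0.1168]
tcp_rot: [0.973, 0.231, -0.0, -0.0]
force: [-0.1, 0.4, -0.1]
grip_width: 0.0003
gripper_force: 0.0
```

```bash
python3 - <<'E'
from h import *
s=ctrl.state();print(s["eef_pos"],s["force"],s["torque"],s["joint_torque"])
d,W=cloud("scene"); im=d["image"]
a=cv2.resize(im[190:315,170:290],None,fx=4,fy=4,interpolation=cv2.INTER_CUBIC)
cv2.imwrite("pics/c2.png",a)
print(ctrl.state()["force"])
E
```

```text
[0.53665266 0.26492156 0.11675808] [-0.05038492  0.40742233 -0.10141525] [-0.05004453 -0.01893578  0.03476434] [-2.05718359e-02 -4.17451966e+01 -3.11481929e+01  2.75995536e-02
 -9.14978120e-02 -1.01208670e-04]
[-0.27744215 -0.33698252  0.26297297]
```

View pics/c2.png

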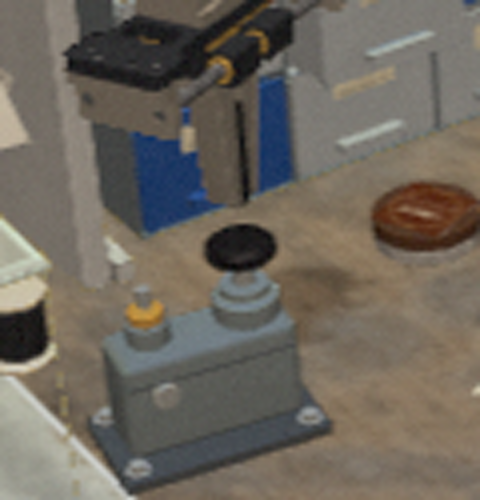

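The crop shows the fingertips at about (235,200), clearly above the cap at (240,230), even though the reported TCP z is 0.117. I'll measure the tip in the scene depth.

```bash
python3 - <<'E'
from h import *
s=ctrl.state();print(s["t"],s["eef_pos"])
d,W=cloud("scene")
# crop px -> full px: /4 + (170,190)
for cx in (205,220,235,245):
    for cy in range(140,290,10):
        u,v=int(cx/4+170),int(cy/4+190); print(cx,cy,W[v,u].round(3),end=' | ')
    print()
d,W=cloud("top"); m=(np.hypot(W[...,0]-.537,W[...,1]-.264)<.06)
print("top max cap-ish",np.nanmax(W[m][:,2]))
s=ctrl.state()
d=ctrl.get_image("wrist"); z=d["depth"];K=d["camera_matrix"];M=np.array(d["T_tool_cam"])
for v in(280,290,310,340): print(v,(M@np.array([(315-K[0,2])/K[0,0]*z[v,315],(v-K[1,2])/K[1,1]*z[v,315],z[v,315],1])).round(4))
v,u=np.mgrid[:480,:640]
P=np.stack([(u-K[0,2])/K[0,0]*z,(v-K[1,2])/K[1,1]*z,z,np.ones_like(z)],-1)@M.T
from scipy.spatial.transform import Rotation as R
W=P[...,:3]@R.from_quat(s["tcp_rot"]).as_matrix().T+s["eef_pos"]
i=d["image"].max(-1)<70
q=W[(np.hypot(W[...,0]-.537,W[...,1]-.264)<.06)&i&(W[...,2]<.16)&(W[...,2]>.08)]; print(len(q),q.min(0),q.max(0))
print(ctrl.state()["force"],s["tcp_rot"])
E
```

```text
4.25 [0.53678454 0.26495338 0.11695434]
205 140 [0.533 0.28  0.202] | 205 150 [0.536 0.279 0.195] | 205 160 [0.533 0.282 0.19 ] | 205 170 [0.535 0.281 0.183] | 205 180 [0.538 0.28  0.174] | 205 190 [0.763 0.168 0.024] | 205 200 [0.755 0.173 0.02 ] | 205 210 [0.754 0.175 0.015] | 205 220 [0.756 0.175 0.004] | 205 230 [0.75  0.178 0.002] | 205 240 [0.733 0.188 0.005] | 205 250 [0.546 0.281 0.126] | 205 260 [0.71  0.2   0.005] | 205 270 [0.705 0.204 0.003] | 205 280 [0.694 0.21  0.001] | 
220 140 [0.528 0.273 0.201] | 220 150 [0.522 0.276 0.2  ] | 220 160 [0.524 0.276 0.192] | 220 170 [0.529 0.274 0.184] | 220 180 [0.529 0.275 0.176] | 220 190 [0.529 0.275 0.171] | 220 200 [0.527 0.277 0.165] | 220 210 [0.762 0.158 0.005] | 220 220 [0.748 0.166 0.005] | 220 230 [0.552 0.266 0.13 ] | 220 240 [0.539 0.274 0.131] | 220 250 [0.53  0.279 0.132] | 220 260 [0.53  0.28  0.125] | 220 270 [0.527 0.282 0.122] | 220 280 [0.546 0.273 0.1  ] | 
235 140 [0.524 0.268 0.201] | 235 150 [0.524 0.268 0.196] | 235 160 [0.526 0.268 0.188] | 235 170 [0.524 0.27  0.184] | 235 180 [0.52  0.272 0.179] | 235 190 
[... 412 characters left out ...]
 245 180 [0.529 0.26  0.171] | 245 190 [0.529 0.261 0.166] | 245 200 [0.528 0.262 0.159] | 245 210 [ 0.762  0.14  -0.002] | 245 220 [0.742 0.152 0.002] | 245 230 [0.544 0.255 0.13 ] | 245 240 [0.533 0.262 0.129] | 245 250 [0.525 0.266 0.13 ] | 245 260 [0.522 0.269 0.124] | 245 270 [0.517 0.272 0.122] | 245 280 [0.531 0.265 0.104] | 
top max cap-ish 0.5230962861416169
280 [ 0.0111 -0.0028 -0.0362  1.    ]
290 [ 0.0111 -0.0026 -0.047   1.    ]
310 [ 0.0115 -0.0024 -0.0661  1.    ]
340 [ 0.0113 -0.0021 -0.087   1.    ]
3033 [0.52283934 0.24364596 0.08008104] [0.56015043 0.31878619 0.15997671]
[-0.57662824  0.01436628 -1.13778069] [ 9.72993628e-01  2.30831835e-01  2.52275763e-04 -9.53840290e-06]
```

```bash
python3 - <<'E'
from h import *
d,W=cloud("scene")
for cx in (75,100,130,160,180,188):
    for cy in range(90,185,8):
        u,v=int(cx/4+170),int(cy/4+190); p=W[v,u]
        if p[0]<.66: print(cx,cy,p.round(3),end=' | ')
    print()
m=(W[...,2]>.14)&(np.hypot(W[...,0]-.537,W[...,1]-.264)<.12)&(W[...,1]<.39)
q=W[m]; lo=q[np.argsort(q[:,2])[:12]]; print(lo.round(3).tolist())
far=q[np.hypot(q[:,0]-.537,q[:,1]-.264)>.035]; print("far low",far[np.argsort(far[:,2])[:8]].round(3).tolist())
E
```

```text
100 90 [0.507 0.349 0.269] | 100 98 [0.516 0.346 0.259] | 100 106 [0.513 0.348 0.256] | 100 114 [0.514 0.348 0.251] | 100 122 [0.512 0.349 0.248] | 
130 90 [0.49  0.342 0.273] | 130 98 [0.487 0.343 0.27 ] | 130 106 [0.499 0.338 0.259] | 130 114 [0.498 0.34  0.255] | 130 122 [0.499 0.339 0.25 ] | 130 130 [0.497 0.341 0.246] | 
160 90 [0.472 0.332 0.278] | 160 98 [0.468 0.335 0.275] | 160 106 [0.469 0.335 0.27 ] | 160 114 [0.476 0.332 0.262] | 160 122 [0.478 0.332 0.256] | 160 130 [0.48  0.331 0.25 ] | 160 138 [0.476 0.334 0.248] | 
180 98 [0.486 0.315 0.261] | 180 106 [0.474 0.321 0.264] | 180 114 [0.478 0.32  0.257] | 180 122 [0.469 0.325 0.258] | 180 130 [0.474 0.323 0.25 ] | 
188 90 [0.487 0.309 0.264] | 188 98 [0.479 0.314 0.264] | 188 106 [0.537 0.285 0.225] | 
[[0.546, 0.273, 0.154], [0.53, 0.264, 0.156], [0.529, 0.259, 0.157], [0.535, 0.253, 0.157], [0.538, 0.274, 0.159], [0.526, 0.27, 0.16], [0.528, 0.259, 0.16], [0.525, 0.264, 0.161], [0.534, 0.253, 0.161], [0.528, 0.261, 0.161], [0.53, 0.273, 0.162], [0.534, 0.25, 0.162]]
far low [[0.494, 0.334, 0.243], [0.519, 0.348, 0.244], [0.511, 0.288, 0.244], [0.575, 0.191, 0.244], [0.498, 0.338, 0.245], [0.505, 0.342, 0.246], [0.522, 0.349, 0.246], [0.561, 0.186, 0.246]]
```

The real fingertips sit about 39 mm above the reported TCP: tip z is 0.156 while the state says 0.117. The body is still 88 mm above the tips, as specified. I'll command lower to allow for this and use force to confirm contact.

Request:
{"fn": "arm_command", "kwargs": {
  "motion": [
    [0, 0, 0, 0.03, 0],
    [0, 0, 0, 0.045, 0],
    [0, 0, 0, 0.055, 0],
    [0, 0, 0, 0.06, 0],
    [0, 0, 0, 0.06, 0]
  ]
}}

```text
t: 5.08
eef_pos: [0.5358, 0.2646, 0.0808]
tcp_rot: [0.973, 0.231, -0.001, 0.0]
force: [-3.8, -2.0, 7.8]
grip_width: 0.0005
gripper_force: 4.0
```

Request:
{"fn": "arm_command", "kwargs": {
  "motion": [
    [0, 0, 0, 0.008, 0],
    [0, 0, 0, 0.012, 0],
    [0, 0, 0, 0.014, 0],
    [0, 0, 0, 0.014, 0]
  ]
}}

```text
t: 5.58
eef_pos: [0.5362, 0.2647, 0.0774]
tcp_rot: [0.973, 0.231, -0.001, 0.0]
force: [-17.0, -6.3, 33.4]
grip_width: 0.0007
gripper_force: 16.4
```

Request:
{"fn": "arm_command", "kwargs": {
  "motion": [
    [0, 0, 0, -0.02, 0],
    [0, 0.004, 0, -0.045, 0],
    [0, 0.004, 0, -0.045, 0],
    [0, 0.004, 0, -0.045, 0],
    [0, 0.004, 0, -0.025, 0],
    [0, 0.004, 0, -0.01, 0],
    [0, 0.004, 0, -0.003, 0],
    [0, 0.004, 0, -0.003, 0],
    [0, 0.004, 0, -0.003, 0]
  ]
}}

```text
t: 6.7
eef_pos: [0.5397, 0.2662, 0.0774]
tcp_rot: [0.973, 0.231, 0.001, 0.0]
force: [-7.6, -2.7, 22.6]
grip_width: 0.0003
gripper_force: 11.1
```

Request:
{"fn": "arm_command", "kwargs": {
  "motion": [
    [0, 0, 0, -0.02, 0],
    [0, 0, 0, -0.045, 0],
    [0, 0, 0, -0.045, 0],
    [0, 0, 0, -0.045, 0]
  ]
}}

```text
t: 7.2
eef_pos: [0.5382, 0.2658, 0.1002]
tcp_rot: [0.973, 0.231, -0.001, 0.0]
force: [1.2, 0.3, -1.0]
grip_width: 0.0001
gripper_force: 0.0
```

```bash
cat > pin.py <<'E'
from h import *
import sys
print(ctrl.state()["eef_pos"],ctrl.state()["force"])
d,W=cloud("scene")
q=W[(np.hypot(W[...,0]-.546,W[...,1]-.322)<.012)&(W[...,2]>.09)&(W[...,2]<.16)]
print("pin z",np.sort(q[:,2])[-6:].round(4))
c=W[(np.hypot(W[...,0]-.538,W[...,1]-.264)<.024)&(W[...,2]>.1)&(W[...,2]<.16)]
print("cap zone z",np.percentile(c[:,2],[50,90]).round(4))
cv2.imwrite(sys.argv[1],cv2.resize(d["image"][190:315,170:290],None,fx=4,fy=4,interpolation=cv2.INTER_CUBIC))
E
python3 pin.py pics/p1.png
```

```text
[0.53822701 0.26576719 0.10022743] [ 1.16558353  0.32445183 -0.98710297]
pin z [0.1339 0.1345 0.1348 0.1349 0.1353 0.1362]
cap zone z [0.1289 0.1537]
```

View pics/p1.png

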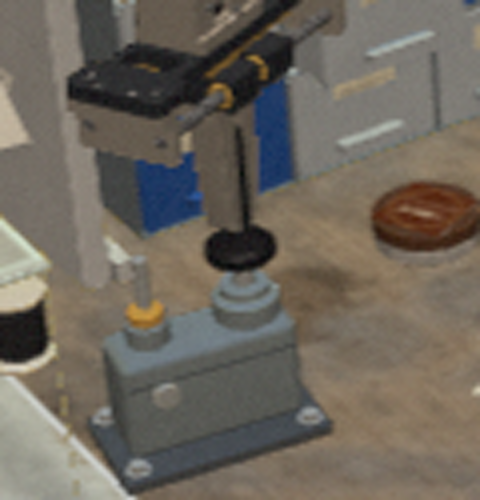

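After two strokes the pin top at about (138,260) reads z of about 0.135. The charged pin reads 0.144 in the same camera. Two more strokes should do it.

Request:
{"fn": "arm_command", "kwargs": {
  "motion": [
    [0, 0, 0, 0.02, 0],
    [0, 0, 0, 0.035, 0],
    [0, 0, 0, 0.042, 0],
    [0, 0, 0, 0.042, 0],
    [0, 0, 0, 0.042, 0],
    [0, 0, 0, 0.025, 0],
    [0, 0, 0, 0, 0],
    [0, 0, 0, 0, 0],
    [0, 0, 0, 0, 0]
  ]
}}

```text
t: 8.38
eef_pos: [0.5383, 0.2658, 0.1004]
tcp_rot: [0.973, 0.231, -0.001, 0.0]
force: [0.7, -0.3, -0.3]
grip_width: 0.0002
gripper_force: 0.0
```

```bash
python3 pin.py pics/p2.png
```

```text
[0.53831619 0.26581125 0.10043488] [ 0.70968829 -0.25330077 -0.33067167]
pin z [0.1397 0.1398 0.1399 0.1404 0.1411 0.1413]
cap zone z [0.1287 0.1536]
```

Request:
{"fn": "arm_command", "kwargs": {
  "motion": [
    [0, 0, 0, 0.02, 0],
    [0, 0, 0, 0.035, 0],
    [0, 0, 0, 0.042, 0],
    [0, 0, 0, 0.042, 0],
    [0, 0, 0, 0.042, 0],
    [0, 0, 0, 0.025, 0],
    [0, 0, 0, 0, 0],
    [0, 0, 0, 0, 0],
    [0, 0, 0, 0, 0]
  ]
}}

```text
t: 9.55
eef_pos: [0.5381, 0.2658, 0.1002]
tcp_rot: [0.973, 0.231, -0.001, 0.0]
force: [-0.5, -0.5, -0.2]
grip_width: 0.0007
gripper_force: 0.0
```

```bash
python3 pin.py pics/p3.png
```

```text
[0.53811947 0.26575311 0.10023137] [-0.52391771 -0.53268007 -0.1805863 ]
pin z [0.1389 0.1396 0.1406 0.1413 0.1415 0.1431]
cap zone z [0.129  0.1553]
```

Request:
{"fn": "arm_command", "kwargs": {
  "motion": [
    [0, 0, 0, 0.02, 0],
    [0, 0, 0, 0.035, 0],
    [0, 0, 0, 0.043, 0],
    [0, 0, 0, 0.043, 0],
    [0, 0, 0, 0.043, 0]
  ]
}}

```text
t: 10.22
eef_pos: [0.5394, 0.2661, 0.0775]
tcp_rot: [0.973, 0.231, 0.001, 0.0]
force: [-5.3, -1.9, 16.2]
grip_width: 0.0006
gripper_force: 8.0
```

Request:
{"fn": "arm_command", "kwargs": {
  "motion": [
    [0, 0, 0, -0.02, 0],
    [0, 0, 0, -0.045, 0],
    [0, 0, 0, -0.045, 0],
    [0, 0, 0, -0.15, 0],
    [0, 0, 0, -0.25, 0],
    [0, 0, 0, -0.3, 0],
    [0, 0, 0, -0.3, 0],
    [0, 0, 0, -0.3, 0]
  ]
}}

```text
t: 11.22
eef_pos: [0.5377, 0.2656, 0.2526]
tcp_rot: [0.973, 0.231, -0.002, 0.0]
force: [-0.4, 0.4, 0.0]
grip_width: 0.0
gripper_force: 0.0
```

```bash
python3 pin.py pics/p4.png; python3 - <<'E'
from h import *
d,W=cloud("scene")
for n,c in (("p1",(.546,.322)),("p2",(.5125,-.049))):
    q=W[(np.hypot(W[...,0]-c[0],W[...,1]-c[1])<.012)&(W[...,2]>.09)&(W[...,2]<.16)]
    print(n,np.sort(q[:,2])[-6:].round(4))
im=d["image"]; f=lambda a:cv2.resize(a,None,fx=5,fy=5,interpolation=cv2.INTER_CUBIC)
cv2.imwrite("pics/end.png",np.hstack([f(im[225:315,180:260]),f(im[190:280,310:380])]))
E
```

```text
[0.53770338 0.26562094 0.25261707] [-0.35313657  0.44253702  0.00729883]
pin z [0.14   0.1403 0.1409 0.1416 0.1425 0.1434]
cap zone z [0.1268 0.1311]
p1 [0.1393 0.1398 0.141  0.1411 0.1422 0.1445]
p2 [0.1403 0.1403 0.1408 0.1415 0.142  0.1455]
```

View pics/end.png

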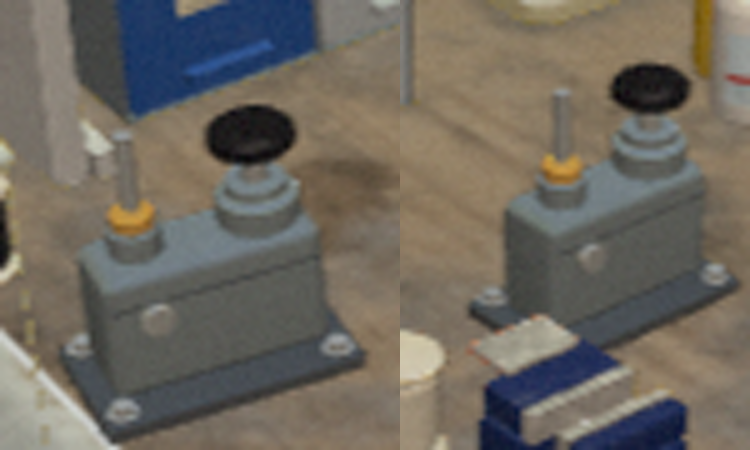

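Both pins now stand equally tall: the left tip is at (122,135), the right at (562,92), and both read about 0.141. Both plungers are up and the hand is clear.

```bash
python3 -c "
from workcell import ctrl; print(ctrl.sign_off())"
```

```text
the job is handed in; nothing more can be done
None
```

The left pump is charged and handed in after five full strokes: its pin now stands level with the charged pump's, its plunger is up and the hand is clear. The real fingertips sat about 39 mm above the reported TCP, so I set the pressing depth from depth images and force.

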